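# Register the long bar against the stops of the locating plate

### The arm

A 6-joint arm with a two-finger parallel gripper is mounted at the origin on a cart in front of the work surface, level with it; the furniture and walls round the work are solid. World frame = base frame: x ahead of the robot, y to its left, z up, the work surface at z = 0. Lengths are in m, angles in rad, forces in N, time in s.
With the tool pointing down it reaches from about 0.35 to 0.975 m from the base axis. Payload 4.9 kg.
Tool frame: the origin (TCP) lies on the centre line of the jaws, within the pads' length; the fingertips stand 14 mm ahead of it and the grasp point (between the pads) lies 5 mm behind it; x points along the fingers, z is the direction in which the jaws open and shut, and the axes are right-handed (so a half turn about x gives the same grasp; the last joint's range is limited). The gripper opens to 85 mm and grips with 20 to 120 N. Pads are 22 mm wide; open, the fingers measure 114 mm over their backs; the gripper's body (76 mm by 85 mm) begins 54 mm behind the grasp point. The pads swing forward as they close: fully open they stand 13 mm farther back than shut.
Start: joints at [1.051, 0.053, 1.613, -0, 1.476, -0.119], TCP at [0.244, 0.575, 0.245] pointing down, gripper open.
Joint ranges: [-3.01, 3.01], [-1.01, 2.22], [0.06, 2.58], [-1.02, 4.17], [0.09, 2.62], [-3.14, 3.14]. Speed limits (rad/s): [2.57, 2.57, 3.14, 3.14, 3.14, 3.14].

### API

Orientations are given as a rotation vector (axis times angle).
In Python, from station import ctrl gives the robot as it stands.
- The arm moves only by the tool move_arm, never from a script. Its argument "increments" is a list that holds one entry, the list of rows, each a list of 4 numbers: the shift along the tool's x, y, z in units of 25 cm (1.0 is 25 cm), then the turn about the tool's x in units of 90 degrees (1.0 is 90 degrees). A call has 1 to 20 rows; each row shifts and turns the commanded pose from where the row before left it, along the tool's axes as they then stand; what a row does not reach is not made up. A row lasts 1/12 s, in which the tool goes at most 41.7 mm and 7.16 degrees, less where a joint would pass 70% of its speed; a pose out of reach is approached as far as the arm can. A call with a number of a shift or a turn outside -1 to 1 is refused whole. A call with a gripper value outside its range is refused whole. "gripper" is the closure, from 0 (fully open) to 1 (shut), set as the call begins (left out, the last holds). The fingers move at their own pace and stop on an object; "squeeze" is the grip in N (left out, the last holds). Time passes only in rows, so rows that do not move let the fingers close. It gives the time, the measured TCP pose, the force and the opening at its end, in the units of the state.
- ctrl.get_obs(): the state, without advancing time (a new reading comes with each control period).
- ctrl.get_image(name): name is "side" or "top" or "wrist"; returns a dict with "pixels" (420x560x3 uint8, red, green, blue), "depth" (420x560 float32, m along the optical axis (not along the pixel's ray), 0 where there is no reading), "K" (3x3 intrinsics, pixels), "extrinsics" (4x4, takes a point from camera to world coordinates); the wrist camera has in their place "tool_from_camera" (4x4, takes a point from camera to tool coordinates, whose origin is the TCP and whose axes are the tool frame's). Camera axes: x right, y up, looking along -z (the intrinsics and any distortion apply to the point x, -y, -z); pixel columns grow to the right and rows downward; lengths in m; the calibration is good to about 2 mm. A picture is of the moment at which its call begins: read the wrist's pose just before it.
- ctrl.finish_job(): hands the job in, once; it reports no verdict.
Trained networks look in the newest picture that a camera, given by its name, has taken for a name from the list of things; names that differ only in an ending like _2 or _b are one class to them, and where a whole thing is asked for, a point or a joint stands for the part that bears it (a point fixed in the world has none). Each returns a list of dicts, best first, with "score" (0 to 1); they miss things now and then, are a little off and sometimes report something else, mostly with a low value. They report only what shows in the picture. A call takes as long as a camera call. They do not tell look-alikes from the thing itself.
- ctrl.trace(camera, target): "region" (420x560 bool, what is visible of it) and "pixel" ([row, column] in pixels, amid what is visible of it).
The state is a dict: "t": time; "q": joint angles; "dq": joint speeds; "effort": joint torques, N m; "tool_pos": TCP position; "tool_rot": TCP orientation; "contact_force": force on the tool from outside, world axes, zero at the start; "wrist_torque": the same for the moment, N m; "opening": finger opening in m.
Only numpy, scipy, OpenCV 4.12 (cv2) and the standard library are available. Lean on these libraries where they do the work, as an engineer would, in place of code of your own. Each camera call takes 0.05 s, during which the arm holds its last target. There are 200 camera calls.

### The job

Two aluminium bars lie loose on the dark locating plate. Slide the longer one along the plate, without lifting or tipping it, until its long side lies flat against the long fence and its end is up against the short end stop. Leave the short bar where it lies, and let go of everything.

Things in the scene. Friction and masses are not known exactly. Their poses are not given: they have to be found in the camera images.
- locating_plate: Dark steel locating plate, fixed flat on the bench, 10 mm thick; origin on the bench under it, axes as stop_corner's. Its top spans x -80 to 82 mm, y -120 to 120 mm. Bright steel fence along its far edge: inner face at x = 64 mm, y -115 to 95 mm. Bright end stop at its left end: inner face at y = 107 mm, x 24 to 58 mm. Both stand 12 mm above the plate's top.
- stop_corner (a point): Point on the plate's top (10 mm above the bench) where the line of the fence's inner face meets the line of the end stop's inner face. x points at the fence, away from the robot (turned up to 9 degrees); y points left along the fence, at the end stop; z is up. The registered bar lies at negative x and y, its sides at x = 0 and y = 0.
- long_bar_center (a point): Centre (half-way up) of the long bar, to be registered: aluminium, 30 mm wide (its x), 80 mm long (its y), 25 mm high, about 0.2 kg, two small dark screw holes in its top. It lies flat and loose on the plate, 60 mm or more from the fence, left or right of the short bar, within 12 degrees of the fence's direction.
- short_bar_center (a point): Centre (half-way up) of the short bar, a bystander: aluminium, 30 mm wide (its x), 44 mm long (its y), 25 mm high, about 0.1 kg, one dark screw hole in its top. It lies loose on the plate beside the long bar, 60 mm or more from the fence, so the long bar can pass between it and the fence.
Things that resemble listed ones, but are neither listed nor needed, are in the scene too. Leave any red look-alike of the part that bears long_bar_center alone.

How it is judged:
By the outcome, as a careful person would: the job done as asked, in the order asked, and still so for the second after the job is handed in, with the robot touching nothing.
It also fails if it takes over 48 s, if anything falls off the work surface, if the arm or the gripper's body presses on something with over 40 N, if the wrist force passes 120 N, or if a joint passes its speed limit or range.

## Working session

There is one attempt and no reset: what is moved stays moved. The work goes in short steps, Python scripts to look and compute and a tool call to move; the robot and the scene stay as the last step left them, time stands still between calls to the robot, and variables do not carry over. Pictures are saved under pics/ and viewed, about 8 in all and at most 12, crops included, and the job is handed in when it is done.

Besides the shell and the picture viewer there is one more tool, called after "Emit:" as a command line: name --argument value ..., lists and objects as JSON in quotes. move_arm: Moves the arm, as the interface text tells. Shifts and turns lie within -1 to 1; 1 stands for 25 cm of shift or 90 degrees of turn. Its arguments: {"type":"object","properties":{"increments":{"type":"array","items":{"type":"array","items":{"type":"array","items":{"type":"number","minimum":-1,"maximum":1}}}},"gripper":{"type":"number"},"squeeze":{"type":"number"}},"required":["increments"]}

```bash
mkdir -p pics; ls; cat > h.py <<'E'
import numpy as np, cv2
from scipy.spatial.transform import Rotation as R
from station import ctrl
def T_tool(o):
    T=np.eye(4);T[:3,:3]=R.from_rotvec(o["tool_rot"]).as_matrix();T[:3,3]=o["tool_pos"];return T
def grab(name):
    o=ctrl.get_obs();im=ctrl.get_image(name)
    E=im["extrinsics"] if "extrinsics" in im else T_tool(o)@im["tool_from_camera"]
    return im,np.array(E)
def cloud(im,E):
    d=im["depth"];K=im["K"];v,u=np.mgrid[:420,:560]
    P=np.stack([(u-K[0,2])/K[0,0]*d,-(v-K[1,2])/K[1,1]*d,-d],-1)
    return P@E[:3,:3].T+E[:3,3]
def save(im,f): cv2.imwrite("pics/"+f,im["pixels"][...,::-1])
E
python3 - <<'E'
from h import *
im,Ex=grab("top");save(im,"top.png");print(im.keys(),im["K"],Ex)
C=cloud(im,Ex);np.save("top.npy",C)
for n in ["locating_plate","long_bar_center","short_bar_center"]:
  for r in ctrl.trace("top",n):
    m=r["region"];p=C[m];print(n,r["score"],r["pixel"],m.sum(),np.median(p,0).round(4))
o=ctrl.get_obs();print(T_tool(o),o["t"],o["contact_force"])
E
```

```text
pics
dict_keys(['pixels', 'depth', 'K', 'extrinsics']) [[390.07589494   0.         280.1723375 ]
 [  0.         390.07589494 205.00432805]
 [  0.           0.           1.        ]] [[-2.35027534e-03  9.89807847e-01 -1.42389966e-01  4.01209674e-01]
 [-9.99879473e-01 -1.40854240e-04  1.55247838e-02 -2.26912122e-01]
 [ 1.53464966e-02  1.42409291e-01  9.89688880e-01  9.08134708e-01]
 [ 0.00000000e+00  0.00000000e+00  0.00000000e+00  1.00000000e+00]]
locating_plate 0.67 [216.4, 309.2] 6229 [ 0.5003 -0.3072  0.0104]
long_bar_center 0.91 [232.6, 343.2] 489 [ 0.4634 -0.3835  0.035 ]
long_bar_center 0.82 [181.7, 201.4] 561 [ 0.5835 -0.0658  0.0247]
short_bar_center 0.53 [237.5, 295.2] 266 [ 0.4568 -0.277   0.035 ]
[[-6.57420011e-04 -9.20734137e-01  3.90189975e-01  2.43653463e-01]
 [-1.14443210e-03  3.90190496e-01  9.20733440e-01  5.75123954e-01]
 [-9.99999129e-01  1.58762655e-04 -1.31023674e-03  2.44519042e-01]
 [ 0.00000000e+00  0.00000000e+00  0.00000000e+00  1.00000000e+00]] 0.2 [-0.22464345 -0.15988803  0.49692205]
```

View pics/top.png

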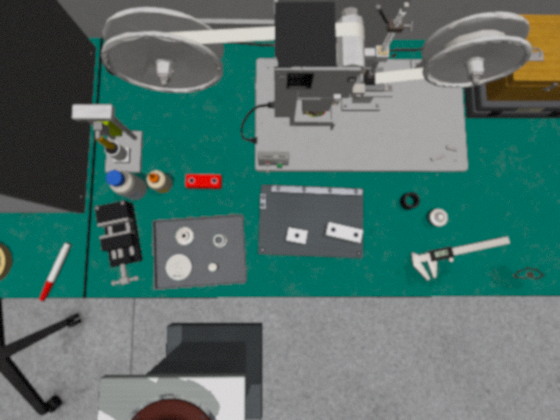

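```bash
python3 - <<'E'
from h import *
C=np.load("top.npy")
x,y,z=C[...,0],C[...,1],C[...,2]
for y0 in np.arange(-.6,.7,.1):
  print(round(y0,1),[ (round(float(z[m].max()),2) if (m:=(x>x0)&(x<x0+.1)&(y>y0)&(y<y0+.1)).sum()>0 else None) for x0 in np.arange(.2,.9,.1)])
im,E=grab("wrist");print(im["tool_from_camera"])
E
```

```text
-0.6 [-0.69, 0.01, 0.04, 0.04, 0.03, 0.31, 0.31]
-0.5 [-0.69, 0.01, 0.04, 0.03, 0.03, 0.36, 0.31]
-0.4 [-0.69, 0.01, 0.04, 0.03, 0.03, 0.3, 0.3]
-0.3 [-0.7, 0.0, 0.91, 0.03, 0.1, 0.3, 0.3]
-0.2 [-0.69, 0.05, 0.03, 0.03, 0.09, 0.28, 0.28]
-0.1 [-0.69, 0.05, 0.03, 0.03, 0.01, 0.31, 0.31]
-0.0 [-0.7, 0.05, 0.06, 0.13, 0.18, 0.31, 0.31]
0.1 [-0.69, 0.05, 0.06, 0.13, 0.18, 0.18, 0.04]
0.2 [-0.69, 0.02, 0.02, 0.3, 0.32, 0.33, 0.33]
0.3 [-0.7, 0.03, 0.03, 0.02, None, None, None]
0.4 [-0.7, None, 0.0, 0.02, None, None, None]
0.5 [-0.69, None, None, None, None, None, None]
0.6 [-0.69, None, None, None, None, None, None]
[[-7.85925321e-04  2.85478931e-01 -9.58384663e-01 -1.28882547e-01]
 [ 2.28110290e-06  9.58384959e-01  2.85479018e-01  7.34789837e-02]
 [ 9.99999691e-01  2.22179015e-04 -7.53870214e-04 -7.46265490e-05]
 [ 0.00000000e+00  0.00000000e+00  0.00000000e+00  1.00000000e+00]]
```

Emit:
move_arm --increments '[[[0,-0.0917,-0.1037,0],[0,-0.0917,-0.1037,0],[0,-0.0917,-0.1037,0],[0,-0.0917,-0.1037,0],[0,-0.0917,-0.1037,0],[0,-0.0917,-0.1037,0],[0,-0.0917,-0.1037,0],[0,-0.0917,-0.1037,0],[0,-0.0917,-0.1037,0],[0,-0.0917,-0.1037,0],[0,-0.0917,-0.1037,0],[0,-0.0917,-0.1037,0],[0,-0.0917,-0.1037,0],[0,-0.0917,-0.1037,0],[0,-0.0917,-0.1037,0],[0,-0.0917,-0.1037,0]]]'

```text
t: 1.58
tool_pos: [0.4199, 0.0487, 0.2455]
tool_rot: [-0.909, 1.372, 0.908]
contact_force: [0.8, 0.0, 0.5]
opening: 0.0858
```

Emit:
move_arm --increments '[[[0,0,0,0.0744],[0,0,0,0.0744],[0,0,0,0.0744],[0,0,0,0.0744],[0,0,0,0.0744],[0,0,0,0.0744],[0,0,0,0.0744],[0,0,0,0.0744],[0,0,0,0.0744],[0,0,0,0.0744],[0,-0.128,0.024,0],[0,-0.128,0.024,0],[0,-0.128,0.024,0],[0,-0.128,0.024,0],[0,-0.128,0.024,0],[0,-0.128,0.024,0],[0,-0.128,0.024,0],[0,-0.128,0.024,0],[0,-0.128,0.024,0],[0,-0.128,0.024,0]]]'

```text
t: 3.25
tool_pos: [0.4801, -0.2712, 0.2451]
tool_rot: [-0.001, 1.571, 0.001]
contact_force: [-0.2, -0.5, 0.0]
opening: 0.0852
```

Emit:
move_arm --increments '[[[0,0,0,0],[0,0,0,0]]]' --gripper 0.4

```text
t: 3.42
tool_pos: [0.4799, -0.2706, 0.2448]
tool_rot: [0.002, 1.572, -0.0]
contact_force: [0.1, -0.1, 0.0]
opening: 0.0636
```

```bash
cat > look.py <<'E'
import sys
from h import *
def run(tag,cam="wrist"):
    im,Ex=grab(cam);save(im,tag+".png")
    C=cloud(im,Ex);out={}
    for n in ["locating_plate","long_bar_center","short_bar_center"]:
      for r in ctrl.trace(cam,n)[:2]:
        m=r["region"];p=C[m];p=p[(p[:,2]>.028)&(p[:,2]<.045)] if 'bar' in n else p[abs(p[:,2]-.01)<.006]
        if len(p)<50: print(n,"few",r["pixel"]);continue
        b=cv2.minAreaRect((p[:,:2]*1000).astype(np.float32))
        print(n,r["score"],r["pixel"],len(p),"z",np.median(p[:,2]).round(4),"rect",np.round(b[0],1),np.round(b[1],1),round(b[2],1))
    np.savez(tag,C=C,px=im["pixels"])
    o=ctrl.get_obs();print(T_tool(o).round(4),o["t"],o["contact_force"].round(2) if hasattr(o["contact_force"],'round') else o["contact_force"],o["opening"])
    return C
run(sys.argv[1],*sys.argv[2:])
E
python3 look.py w1
```

```text
locating_plate 0.74 [189.0, 296.8] 21175 z 0.0103 rect [ 494.2 -310.8] [239.8 162.2] 87.7
long_bar_center few [4.5, 382.1]
long_bar_center 0.63 [269.5, 259.8] 1560 z 0.0352 rect [ 465.5 -381.8] [80.4 29.6] 77.1
short_bar_center 0.95 [181.0, 255.5] 1115 z 0.0353 rect [ 458.7 -275.5] [44.5 30. ] 78.7
[[ 1.000e-04 -2.600e-03  1.000e+00  4.801e-01]
 [ 2.000e-04  1.000e+00  2.600e-03 -2.684e-01]
 [-1.000e+00  2.000e-04  1.000e-04  2.453e-01]
 [ 0.000e+00  0.000e+00  0.000e+00  1.000e+00]] 3.6167 [0.67 0.86 0.19] 0.05116503808978638
```

View pics/w1.png

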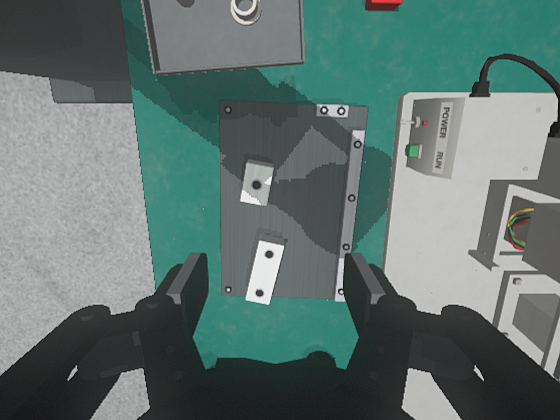

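```bash
cat > fence.py <<'E'
from h import *
import sys
C=np.load(sys.argv[1]+".npz")["C"].reshape(-1,3)
c=np.array([494.2,-310.8]);a=np.deg2rad(-2.3);Rm=np.array([[np.cos(a),-np.sin(a)],[np.sin(a),np.cos(a)]])
p=(C[:,:2]*1000-c)@Rm+[1,0]; z=C[:,2]*1000
m=(abs(z-22)<2.5)&(p[:,0]>50)&(p[:,0]<90)&(p[:,1]>-110)&(p[:,1]<90)
q=p[m];print(len(q))
for y in np.arange(-110,90,20):
    s=q[(q[:,1]>=y)&(q[:,1]<y+20)]
    if len(s)>10:print(y,len(s),np.percentile(s[:,0],[1,5,50,95,99]).round(1))
m=(abs(z-22)<2.5)&(p[:,1]>98)&(p[:,1]<125)&(p[:,0]<75)&(p[:,0]>10);q=p[m]
print("stop",len(q),np.percentile(q,[1,5,50,95,99],axis=0).round(1).tolist())
m=(abs(z-10)<3)&(abs(p[:,0])<95)&(abs(p[:,1])<130);q=p[m].astype(np.float32);print(cv2.minAreaRect(q),np.percentile(q,[.2,1,99,99.8],axis=0).round(1).tolist())
for nm,b in [("long",(465.5,-381.8,77.1)),("short",(458.7,-275.5,78.7))]:
    print(nm,((np.array(b[:2])-c)@Rm+[1,0]).round(1))
print("target world centre",(Rm@(np.array([49,67])-[1,0])+c).round(1))
E
python3 fence.py w1
```

```text
1793
-110 112 [63.8 64.1 68.2 73.6 74.3]
-90 98 [63.7 64.  67.2 70.9 71.2]
-70 92 [63.7 64.  66.8 70.2 70.5]
-50 175 [63.8 64.2 69.7 76.7 77.5]
-30 195 [63.8 64.1 70.6 77.  77.5]
-10 204 [64.  64.2 70.5 77.  77.9]
10 209 [63.9 64.3 70.3 76.8 77.5]
30 227 [63.8 64.2 70.5 76.8 77.6]
50 235 [63.8 64.2 70.5 76.9 77.6]
70 246 [64.  64.4 70.3 76.9 77.5]
stop 398 [[24.1, 107.1], [25.2, 107.6], [40.8, 113.5], [56.1, 119.3], [57.2, 119.8]]
((1.0967330932617188, -0.0093231201171875), (162.2296600341797, 240.03916931152344), 0.06080397218465805) [[-79.5, -118.6], [-78.5, -115.6], [74.6, 118.0], [81.3, 119.5]]
long [-24.8 -72.1]
short [-35.9  33.8]
target world centre [ 544.9 -245.8]
```

Emit:
move_arm --increments '[[[0,-0.0756,-0.0097,0],[0,-0.0756,-0.0097,0],[0,-0.0756,-0.0097,0],[0,-0.0756,-0.0097,0],[0,-0.0756,-0.0097,0],[0,-0.0756,-0.0097,0],[0,0,0,0.0725],[0,0,0,0.0725],[0.09,0,0,0],[0.09,0,0,0],[0.09,0,0,0],[0.09,0,0,0],[0.09,0,0,0],[0.09,0,0,0],[0,0,0,0],[0,0,0,0]]]'

```text
t: 4.95
tool_pos: [0.4653, -0.3812, 0.1092]
tool_rot: [0.178, 1.566, -0.175]
contact_force: [-0.2, -0.6, 0.2]
opening: 0.0513
```

```bash
python3 look.py w2
```

```text
locating_plate 0.74 [121.0, 314.1] 46547 z 0.0103 rect [ 485.6 -331. ] [198.8 147.1] 87.5
long_bar_center 0.6 [218.3, 274.8] 4971 z 0.0353 rect [ 465.6 -382.4] [80.3 30. ] 76.8
short_bar_center 0.81 [53.9, 225.0] 4256 z 0.0354 rect [ 458.5 -275.4] [44.3 30.3] 79.2
[[ 0.0028  0.2241  0.9746  0.4669]
 [-0.003   0.9746 -0.2241 -0.3837]
 [-1.     -0.0023  0.0034  0.1129]
 [ 0.      0.      0.      1.    ]] 5.15 [-0.28  0.07 -0.26] 0.05143134739511423
```

View pics/w2.png

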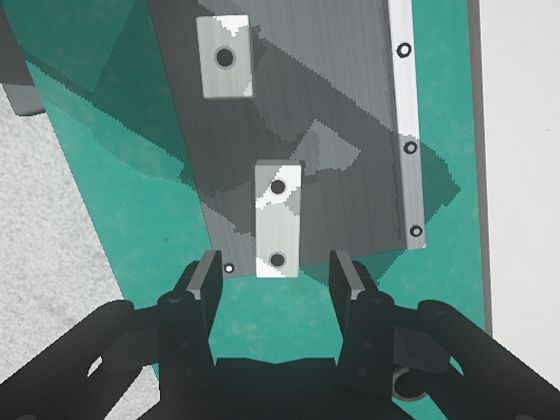

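Emit:
move_arm --increments '[[[0.074,0,0,0],[0.074,0,0,0],[0.074,0,0,0],[0.05,0,0,0],[0.024,0,0,0],[0,0,0,0]]]'

```text
t: 5.65
tool_pos: [0.4653, -0.3825, 0.0354]
tool_rot: [0.179, 1.565, -0.177]
contact_force: [0.2, -1.1, 0.5]
opening: 0.0517
```

Emit:
move_arm --increments '[[[0,0,0,0],[0,0,0,0],[0,0,0,0],[0,0,0,0],[0,0,0,0],[0,0,0,0],[0,0,0,0],[0,0,0,0]]]' --gripper 0.8 --squeeze 25

```text
t: 6.32
tool_pos: [0.4666, -0.3838, 0.0379]
tool_rot: [0.176, 1.561, -0.179]
contact_force: [-0.7, 0.4, 6.1]
opening: 0.0297
```

```bash
python3 look.py w3; python3 look.py s3 side
```

```text
locating_plate 0.6 [133.3, 344.1] 72895 z 0.0103 rect [ 485.5 -342.4] [175.5 147.9] 87.5
long_bar_center 0.93 [259.3, 275.2] 10445 z 0.0353 rect [ 466.5 -382.3] [80.2 30.2] 77.0
short_bar_center 0.61 [42.4, 195.7] 7101 z 0.0354 rect [ 457.3 -282.7] [29.7 30.3] 79.6
[[ 0.0018  0.2244  0.9745  0.4666]
 [-0.0019  0.9745 -0.2244 -0.3838]
 [-1.     -0.0015  0.0022  0.0379]
 [ 0.      0.      0.      1.    ]] 6.5167 [-0.44 -0.12  5.64] 0.028892663459671186
locating_plate 0.73 [261.3, 298.8] 2871 z 0.0109 rect [ 494.1 -311.8] [240.7 161.9] 87.3
long_bar_center few [195.9, 278.5]
long_bar_center 0.56 [264.2, 311.8] 351 z 0.0357 rect [ 465.6 -384.1] [79.2 34.1] 77.2
short_bar_center 0.74 [239.6, 273.9] 176 z 0.0357 rect [ 457.4 -276.3] [45.  26.1] 78.8
short_bar_center few [262.5, 299.9]
[[ 0.0018  0.2245  0.9745  0.4666]
 [-0.0019  0.9745 -0.2245 -0.3838]
 [-1.     -0.0014  0.0022  0.0379]
 [ 0.      0.      0.      1.    ]] 6.7167 [0.35 0.83 5.72] 0.029580935752433434
```

View pics/s3.png

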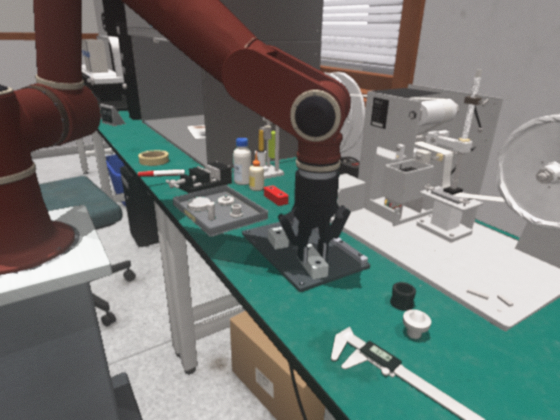

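Emit:
move_arm --increments '[[[0,0,0,-0.0395],[0,0,0,-0.0395],[0,0,0,-0.0395],[0,0,0.015,0],[0,0,0.033,0],[0,0,0.035,0],[0,0,0.035,0],[0,0,0.035,0],[0,0,0.033,0],[0,0,0.02,0],[0,0,0.01,0],[0,0,0,0]]]'

```text
t: 7.72
tool_pos: [0.5201, -0.386, 0.0379]
tool_rot: [0.03, 1.571, -0.033]
contact_force: [-2.0, -0.4, 7.3]
opening: 0.0291
```

Emit:
move_arm --increments '[[[0,0.02,0,0],[0,0.04,0,0],[0,0.04,0,0],[0,0.04,0,0],[0,0.04,0,0],[0,0.04,0,0],[0,0.04,0,0],[0,0.04,0,0],[0,0.04,0,0],[0,0.04,0,0],[0,0.04,0,0],[0,0.04,0,0],[0,0.04,0,0],[0,0.03,0,0],[0,0.01,0,0],[0,0,0,0],[0,0,0,0]]]'

```text
t: 9.13
tool_pos: [0.5262, -0.2499, 0.0379]
tool_rot: [0.03, 1.568, -0.032]
contact_force: [-0.2, -0.6, 7.3]
opening: 0.0294
```

```bash
python3 look.py w4
```

```text
locating_plate 0.76 [204.7, 194.0] 33389 z 0.0103 rect [ 495.5 -277.6] [173.8 162.4] 87.6
long_bar_center 0.96 [260.1, 271.8] 10402 z 0.0353 rect [ 525.7 -248.6] [80.6 30. ] 87.8
short_bar_center 0.82 [285.2, 140.6] 1599 z 0.0348 rect [ 459.  -275.1] [45.3 29.9] 78.8
[[ 2.400e-03  3.970e-02  9.992e-01  5.262e-01]
 [-8.000e-04  9.992e-01 -3.970e-02 -2.498e-01]
 [-1.000e+00 -7.000e-04  2.400e-03  3.790e-02]
 [ 0.000e+00  0.000e+00  0.000e+00  1.000e+00]] 9.3333 [-0.62 -0.25  8.47] 0.029336702872452852
```

View pics/w4.png

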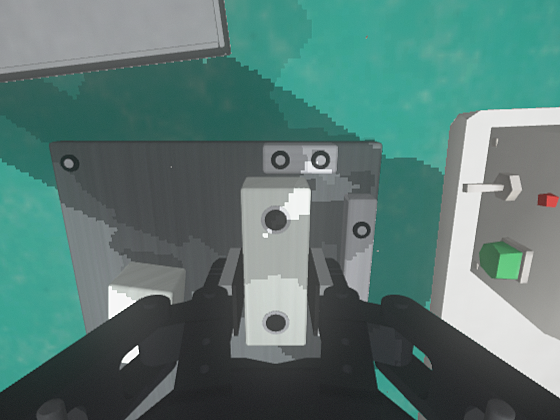

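Emit:
move_arm --increments '[[[0,0,0,0],[0,0,0,0],[0,0,0,0],[-0.03,0,0,0],[-0.08,0,0,0],[-0.08,0,0,0],[-0.05,0,0,0]]]' --gripper 0.57

```text
t: 9.92
tool_pos: [0.5257, -0.2504, 0.0983]
tool_rot: [0.031, 1.569, -0.032]
contact_force: [0.2, -0.9, -0.1]
opening: 0.0364
```

Emit:
move_arm --increments '[[[0,0.016,-0.07,0],[0,0.016,-0.07,0],[0,0,0,0],[0,0,0,0],[0,0,0,0],[0,0,0,0],[0,0,0,0],[0,0,0,0]]]' --gripper 1

```text
t: 10.58
tool_pos: [0.491, -0.2409, 0.0963]
tool_rot: [0.032, 1.571, -0.032]
contact_force: [0.7, 0.0, -0.5]
opening: -0.0001
```

```bash
python3 look.py w5; python3 look.py s5 side; python3 - <<'E'
from h import *
o=ctrl.get_obs();T=np.linalg.inv(T_tool(o))
for n in ["w5","s5"]:
  C=np.load(n+".npz")["C"].reshape(-1,3);C=C[np.isfinite(C).all(1)]
  p=(C@T[:3,:3].T+T[:3,3])*1000
  m=(abs(p[:,1])<25)&(abs(p[:,2])<40)&(C[:,2]>.042)&(p[:,0]>-60)
  for x in range(-60,45,7):
    s=p[m&(p[:,0]>=x)&(p[:,0]<x+7)]
    if len(s)>3: print(n,x,len(s),s.min(0).round(1),s.max(0).round(1))
E
```

```text
locating_plate 0.59 [198.6, 274.9] 19866 z 0.0103 rect [ 495.3 -278.9] [176.4 161.6] 87.6
[[-1.000e-04  4.020e-02  9.992e-01  4.907e-01]
 [ 1.000e-04  9.992e-01 -4.020e-02 -2.408e-01]
 [-1.000e+00  1.000e-04 -1.000e-04  9.620e-02]
 [ 0.000e+00  0.000e+00  0.000e+00  1.000e+00]] 10.7833 [-0.16 -0.27 -0.58] 0.0003933828804490973
locating_plate 0.62 [256.4, 308.8] 4013 z 0.0109 rect [ 494.4 -311.8] [240.5 162.5] 87.4
long_bar_center 0.7 [225.4, 295.7] 312 z 0.0356 rect [ 526.2 -250.8] [80.5 30.6] 87.8
long_bar_center few [194.8, 272.0]
short_bar_center 0.72 [236.7, 275.6] 212 z 0.0356 rect [ 458.9 -276.2] [46.7 30.3] 79.1
[[-0.      0.0403  0.9992  0.4905]
 [ 0.      0.9992 -0.0403 -0.2408]
 [-1.      0.     -0.      0.0963]
 [ 0.      0.      0.      1.    ]] 10.9833 [-0.01 -0.25 -0.53] -0.00037122059634139696
w5 -60 5529 [-60.   -8.4 -40. ] [-53.   18.1  40. ]
w5 -53 3290 [-53.   -9.3 -40. ] [-46.   17.4  40. ]
w5 -46 5584 [-46.   -9.1 -39.9] [-39.   14.2  39.9]
w5 -39 2752 [-39.  -12.7 -35.5] [-32.   14.4  35.8]
w5 -32 890 [-32.  -12.3 -29.5] [-25.   14.1  29.5]
w5 -25 766 [-24.9 -12.3 -13.3] [-18.   11.9  13.3]
w5 -18 544 [-18.    5.8 -13.7] [-11.   11.7  13.6]
w5 -11 492 [-11.    5.9 -13.7] [-4.  11.5 13.7]
w5 -4 430 [ -4.    6.  -13.5] [ 3.  11.8 13.6]
w5 3 283 [  3.    6.2 -13. ] [ 9.8 11.6 13.3]
s5 -60 108 [-59.9 -19.5 -39.3] [-53.1  15.4  40. ]
s5 -53 99 [-52.8 -17.1 -39.3] [-46.   14.6  39.9]
s5 -46 119 [-45.8 -14.7 -38.4] [-39.   11.6  39.9]
s5 -39 92 [-39.  -14.5 -33.1] [-32.1  11.6  34.2]
s5 -32 44 [-32.  -14.4 -22.6] [-25.1  -5.   25.4]
s5 -25 42 [-24.6 -12.  -13.5] [-18.   4.  13.]
s5 -18 49 [-17.9 -13.3 -13.2] [-11.1   8.8  14.2]
s5 -11 43 [-10.7 -12.3 -14.2] [-4.   8.9 14.4]
s5 -4 46 [ -4.  -12.5 -13.1] [ 2.8  8.6 13.5]
s5 3 31 [  3.1 -11.5 -11.2] [ 9.7  5.5 15.1]
s5 10 9 [10.1 -9.4 -5.8] [14.   6.9  8.7]
```

View pics/w5.png

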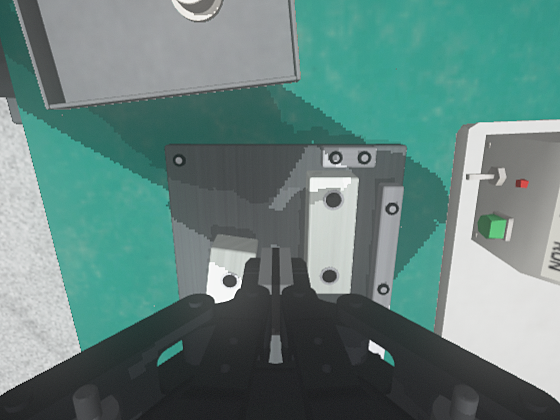

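Emit:
move_arm --increments '[[[0.07,0,0,0],[0.08,0,0,0],[0.07,0,0,0],[0.04,0,0,0],[0.012,0,0,0],[0,0,0,0],[0,0,0.02,0],[0,0,0.02,0],[0,0,0.02,0],[0,0,0.02,0],[0,0,0.016,0],[0,0,0,0],[0,0,0,0]]]'

```text
t: 12.07
tool_pos: [0.5151, -0.2419, 0.0286]
tool_rot: [0.031, 1.57, -0.032]
contact_force: [-0.6, -0.5, 0.4]
opening: -0.0002
```

Emit:
move_arm --increments '[[[0,0,0.004,0],[0,0,0,0],[0,0,0,0]]]'

```text
t: 12.32
tool_pos: [0.5154, -0.2418, 0.0283]
tool_rot: [0.032, 1.571, -0.032]
contact_force: [0.0, -0.3, 0.5]
opening: 0.0
```

Emit:
move_arm --increments '[[[0,0,0.004,0],[0,0,0,0],[0,0,0,0]]]'

```text
t: 12.57
tool_pos: [0.5163, -0.2419, 0.0282]
tool_rot: [0.032, 1.571, -0.032]
contact_force: [-0.9, -0.0, 0.6]
opening: -0.0001
```

Emit:
move_arm --increments '[[[0,0,0.003,0],[0,0,0,0],[0,0,0,0]]]'

```text
t: 12.82
tool_pos: [0.5168, -0.2421, 0.0282]
tool_rot: [0.031, 1.572, -0.032]
contact_force: [-3.5, -2.1, 2.0]
opening: 0.0003
```

Emit:
move_arm --increments '[[[0,0,0.003,0],[0,0,0,0],[0,0,0,0]]]'

```text
t: 13.07
tool_pos: [0.517, -0.2422, 0.0282]
tool_rot: [0.031, 1.573, -0.032]
contact_force: [-5.6, -1.8, 2.1]
opening: -0.0002
```

```bash
python3 look.py w6; python3 fence.py w6 | head -11
```

```text
locating_plate 0.9 [216.0, 200.6] 32376 z 0.0103 rect [ 496.7 -247.5] [114.1 162.1] 87.5
long_bar_center 0.9 [247.2, 338.1] 6332 z 0.0352 rect [ 545. -242.] [65.5 30.2] 87.6
short_bar_center 0.78 [302.1, 151.8] 869 z 0.0348 rect [ 459.7 -262.9] [18.8 31.6] 33.4
[[-2.600e-03  4.010e-02  9.992e-01  5.170e-01]
 [-3.000e-04  9.992e-01 -4.010e-02 -2.422e-01]
 [-1.000e+00 -4.000e-04 -2.600e-03  2.830e-02]
 [ 0.000e+00  0.000e+00  0.000e+00  1.000e+00]] 13.2667 [-6.27 -2.31  3.63] 0.0004151505055078948
1674
10 174 [68.2 68.7 72.8 77.  77.6]
30 14 [68.  68.2 75.6 77.9 77.9]
50 679 [68.2 68.6 73.1 77.1 77.6]
70 807 [68.  68.4 72.7 77.2 77.6]
stop 2558 [[24.5, 102.6], [25.8, 102.9], [41.6, 113.4], [56.6, 119.5], [59.7, 120.0]]
((0.9154205322265625, 63.3421516418457), (114.09568786621094, 162.14413452148438), 89.80358123779297) [[-79.2, 10.0], [-78.1, 23.0], [78.7, 119.8], [80.9, 120.0]]
long [-24.8 -72.1]
short [-35.9  33.8]
target world centre [ 544.9 -245.8]
```

Emit:
move_arm --increments '[[[0,0,-0.012,0],[0,0,-0.012,0],[-0.06,0,0,0],[-0.07,0,0,0],[-0.05,0,0,0],[0,-0.064,0.029,0],[0,-0.064,0.029,0],[0,-0.064,0.029,0],[0,-0.064,0.029,0],[0,0,0,0],[0.05,0,0,0],[0.07,0,0,0],[0.05,0,0,0],[0.01,0,0,0],[0,0,0,0]]]'

```text
t: 14.52
tool_pos: [0.5369, -0.3051, 0.026]
tool_rot: [0.033, 1.574, -0.029]
contact_force: [-0.0, -0.3, -0.5]
opening: -0.0002
```

```bash
python3 look.py w7; python3 fence.py w7 | head -11
```

```text
locating_plate 0.9 [129.0, 166.2] 66938 z 0.0104 rect [ 495.4 -277.6] [174.5 162.9] 87.8
long_bar_center 0.94 [144.2, 290.4] 17193 z 0.0353 rect [ 544.8 -250. ] [80.  30.3] 87.7
long_bar_center few [134.0, 164.7]
short_bar_center 0.86 [220.2, 90.9] 8689 z 0.0353 rect [ 459.  -275.3] [44.9 31.2] 78.4
[[ 0.0015  0.04    0.9992  0.539 ]
 [-0.001   0.9992 -0.04   -0.307 ]
 [-1.     -0.001   0.0015  0.0294]
 [ 0.      0.      0.      1.    ]] 14.7167 [-0.1   0.09 -0.47] 7.48764782819763e-05
6134
-10 865 [64.  64.4 70.  76.8 77.6]
10 1196 [50.9 55.2 70.8 77.  77.6]
30 1209 [66.1 66.5 71.8 77.1 77.6]
50 1350 [66.1 66.6 71.8 77.1 77.7]
70 1514 [66.1 66.5 71.8 77.1 77.7]
stop 3252 [[24.6, 106.8], [26.0, 107.2], [41.2, 112.3], [56.2, 117.9], [57.6, 118.4]]
((0.8097610473632812, 32.281028747558594), (175.89913940429688, 162.81211853027344), 89.96043395996094) [[-79.0, -50.7], [-77.5, -43.7], [79.6, 118.8], [81.5, 119.8]]
long [-24.8 -72.1]
short [-35.9  33.8]
target world centre [ 544.9 -245.8]
```

View pics/w7.png

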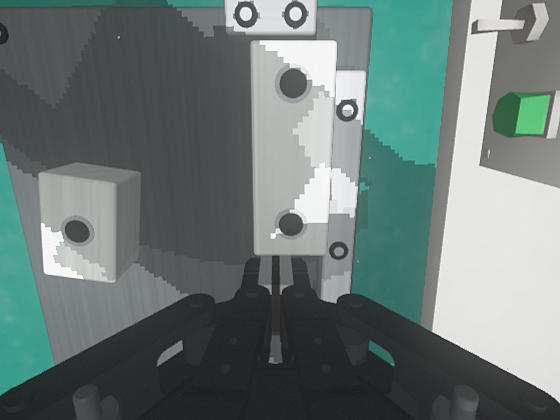

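Emit:
move_arm --increments '[[[0,0.01,0,0],[0,0.01,0,0],[0,0.008,0,0],[0,0.006,0,0],[0,0,0,0],[0,0,0,0]]]'

```text
t: 15.22
tool_pos: [0.5389, -0.2983, 0.0285]
tool_rot: [0.031, 1.57, -0.032]
contact_force: [0.0, -1.0, 0.6]
opening: 0.0005
```

Emit:
move_arm --increments '[[[0,0.004,0,0],[0,0,0,0],[0,0,0,0]]]'

```text
t: 15.47
tool_pos: [0.5389, -0.2974, 0.0284]
tool_rot: [0.032, 1.57, -0.032]
contact_force: [1.2, -1.7, 0.9]
opening: -0.0003
```

Emit:
move_arm --increments '[[[0,0.004,0,0],[0,0,0,0],[0,0,0,0]]]'

```text
t: 15.72
tool_pos: [0.5389, -0.2967, 0.0284]
tool_rot: [0.031, 1.57, -0.032]
contact_force: [0.6, -3.1, 0.3]
opening: 0.0003
```

Emit:
move_arm --increments '[[[0,0.003,0,0],[0,0,0,0],[0,0,0,0]]]'

```text
t: 15.97
tool_pos: [0.5389, -0.2966, 0.0286]
tool_rot: [0.03, 1.57, -0.033]
contact_force: [0.4, -4.8, -0.3]
opening: 0.0
```

Emit:
move_arm --increments '[[[0,0.003,0,0],[0,0,0,0],[0,0,0,0]]]'

```text
t: 16.22
tool_pos: [0.539, -0.2966, 0.0288]
tool_rot: [0.029, 1.57, -0.034]
contact_force: [-0.0, -6.8, -0.5]
opening: 0.0
```

```bash
python3 look.py w8
```

```text
locating_plate 0.77 [145.0, 162.3] 59721 z 0.0104 rect [ 495.5 -275. ] [168.3 162.7] 87.6
long_bar_center 0.59 [155.6, 286.0] 16066 z 0.0355 rect [ 545.  -245.7] [80.3 30.3] 87.6
short_bar_center 0.82 [236.5, 94.3] 7980 z 0.0353 rect [ 459.  -275.2] [44.6 31.2] 79.2
[[ 7.000e-04  4.020e-02  9.992e-01  5.390e-01]
 [-3.600e-03  9.992e-01 -4.020e-02 -2.966e-01]
 [-1.000e+00 -3.600e-03  8.000e-04  2.870e-02]
 [ 0.000e+00  0.000e+00  0.000e+00  1.000e+00]] 16.4167 [-0.38 -8.16 -0.2 ] -0.00013150595778102647
```

Emit:
move_arm --increments '[[[0,-0.012,0,0],[0,-0.012,0,0],[-0.06,0,0,0],[-0.07,0,0,0],[-0.05,0,0,0],[0,0.06,-0.03,0],[0,0.06,-0.03,0],[0,0.06,-0.03,0],[0,0.06,-0.03,0],[0,0,0,0],[0.05,0,0,0],[0.07,0,0,0],[0.05,0,0,0],[0.01,0,0,0],[0,0,0,0],[0,0,0.01,0],[0,0,0.008,0],[0,0,0,0],[0,0,0,0]]]'

```text
t: 18.0
tool_pos: [0.5163, -0.2402, 0.0292]
tool_rot: [0.031, 1.569, -0.032]
contact_force: [-0.5, 0.2, 0.8]
opening: -0.0001
```

Emit:
move_arm --increments '[[[0,0,0.005,0],[0,0,0,0],[0,0,0,0]]]'

```text
t: 18.25
tool_pos: [0.5169, -0.2399, 0.0285]
tool_rot: [0.031, 1.57, -0.032]
contact_force: [-0.7, -0.6, 1.0]
opening: 0.0002
```

Emit:
move_arm --increments '[[[0,0,0.004,0],[0,0,0,0],[0,0,0,0]]]'

```text
t: 18.5
tool_pos: [0.517, -0.2399, 0.0284]
tool_rot: [0.032, 1.573, -0.031]
contact_force: [-5.6, -0.2, 4.0]
opening: -0.0003
```

Bar seated on the fence. Back off, lift, and check.

Emit:
move_arm --increments '[[[0,0,-0.008,0],[0,0,-0.012,0],[0,0,-0.012,0],[-0.05,0,0,0],[-0.08,0,0,0],[-0.08,0,0,0],[-0.08,0,0,0],[-0.08,-0.03,-0.03,0],[-0.08,-0.06,-0.03,0],[-0.05,-0.06,0,0],[0,-0.06,0,0],[0,0,0,0],[0,0,0,0]]]'

```text
t: 19.58
tool_pos: [0.4924, -0.2921, 0.1524]
tool_rot: [0.034, 1.571, -0.032]
contact_force: [0.2, 0.7, -0.1]
opening: 0.0001
```

```bash
python3 look.py w9; python3 fence.py w9 | head -12; python3 look.py t9 top | head -4
```

```text
locating_plate 0.69 [177.7, 275.5] 28480 z 0.0104 rect [ 494.7 -294.7] [207.9 162.7] 87.7
long_bar_center 0.87 [140.9, 339.2] 4335 z 0.0353 rect [ 544.7 -245.9] [79.1 30.4] 87.6
short_bar_center 0.82 [182.2, 234.2] 2124 z 0.0353 rect [ 458.6 -275.4] [44.1 30.2] 79.1
[[-0.0021  0.0398  0.9992  0.4922]
 [ 0.0019  0.9992 -0.0398 -0.2906]
 [-1.      0.0018 -0.0022  0.1516]
 [ 0.      0.      0.      1.    ]] 19.7833 [ 0.57  0.55 -0.91] -0.00028839190891581754
2675
-70 302 [63.8 64.1 70.4 76.9 77.5]
-50 319 [63.9 64.3 70.4 76.8 77.4]
-30 344 [63.8 64.2 70.3 76.8 77.4]
-10 372 [63.8 64.2 70.4 76.7 77.4]
10 344 [64.  64.5 71.1 77.  77.5]
30 314 [67.2 67.5 72.3 77.1 77.6]
50 334 [67.  67.6 72.3 77.1 77.8]
70 338 [67.1 67.5 72.2 77.2 77.6]
stop 780 [[24.0, 104.1], [25.4, 107.8], [40.4, 113.4], [55.9, 119.1], [57.4, 119.8]]
((0.9491119384765625, 16.08759307861328), (207.818359375, 162.5151824951172), 89.89204406738281) [[-79.4, -84.0], [-78.3, -78.1], [75.5, 118.4], [81.1, 119.8]]
long [-24.8 -72.1]
locating_plate 0.72 [233.3, 283.2] 1774 z 0.0102 rect [ 454.  -313.1] [242.5 102.2] 70.6
long_bar_center few [184.1, 202.8]
long_bar_center 0.46 [202.2, 283.1] 79 z 0.0351 rect [ 537.  -250.4] [29.4 16.7] 89.8
short_bar_center 0.62 [239.7, 294.4] 208 z 0.0351 rect [ 458.4 -274.2] [36.5 29.7] 79.3
```

View pics/w9.png

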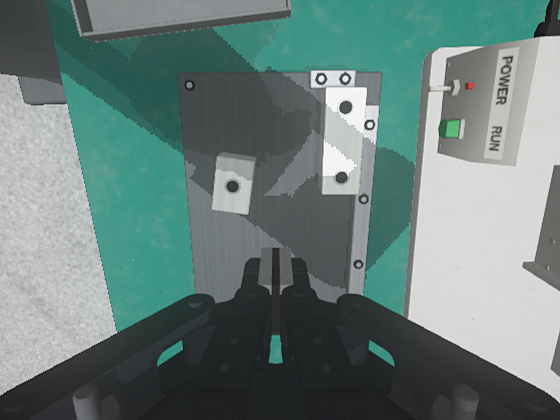

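```bash
python3 -c "
from station import ctrl
print(ctrl.finish_job())"
```

```text
the job is handed in; nothing more can be done
None
```

The long bar now lies flat against the fence with its end against the end stop. I handed the job in at about 20 s on the robot's clock, well under the 48 s limit.

**What I did:**
- I gripped the long bar lightly, turned it to match the fence and slid it between the short bar and the fence.
- I let go about 19 mm short of the fence, then pushed the bar home with closed fingers: to the fence, to the end stop, then a final push against the fence. Contact forces while pushing were about 6–8 N.

**Last checks (wrist camera, arm lifted clear):**

| | Measured | Expected |
|---|---|---|
| Long bar centre, world x, y | 544.7, -245.9 mm | 544.9, -245.8 mm |
| Long bar direction | 87.6° | 87.7° |
| Long bar top height | 35.3 mm | 35 mm (lying flat) |
| Short bar centre, world x, y | 458.6, -275.4 mm | 458.7, -275.5 mm (where it started) |

The camera calibration is only good to about 2 mm, so the contact itself rests on the force rise felt at each push. The last top-camera reading put the long bar at (537, -250) mm. I discounted it because it rested on only 79 pixels, with most of the bar not in view.

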